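Pack seven hinge halves into the dip basket

TASK

Get the round wire basket ready for the degreasing tank: pack the two loose hinge halves from the bench in with the five already there, closing up the one that has strayed round the wall to make room, so that all seven stand flat on the basket's floor, pins up, one in the middle and six in a ring. Set them down rather than dropping them in, then swing the basket's bail up until it stands upright, let go, and leave the other things on the bench where they lie.

Things in the scene. Friction and masses are not known exactly. Their poses are not given: they have to be found in the camera images.
- basket: round wire dip basket, fast on the bench. Origin: centre of underside, at bench height; z up. Floor top at z 10 mm; wall inside radius 69, outside 76 mm, rim at z 46 mm. Seven 44 mm bodies fit only as one in the middle and six in a ring round it, 60 degrees apart, centres 44 to 47 mm out. The lying bail points to the basket's -x; pivots at y = +81 and -81 mm, z 42 mm
- bail (a joint): swing of the basket's wire bail (carrying handle), rad: 0 lying level over the bench beside the basket, pi/2 upright over its middle, stop at 1.66. Stiff (0.2 N m, some 2 to 3 N at the grip): it stays at any angle
- bail_grip (a point): middle of the bail's round steel grip sleeve, 16 mm in diameter, 86 mm long, lengthwise parallel to the basket's y, 130 mm from the pivot line; with the bail at 0 it is 42 mm above the bench, 130 mm from the basket's centre
- hinge_1: male half of a weld-on gate hinge, turned steel, all seven alike: body 44 mm diameter, 45 mm high, 2.5 mm chamfers; on its top a central pin 14 mm diameter, 47 mm long, thin brass washer at its foot; 92 mm overall, 0.6 kg. Origin: centre of underside; z up along the pin. Starts in the basket: one of the five in the middle, three side by side in the ring, one strayed between two ring places; which is which varies
- hinge_2: male half of a weld-on gate hinge, turned steel, all seven alike: body 44 mm diameter, 45 mm high, 2.5 mm chamfers; on its top a central pin 14 mm diameter, 47 mm long, thin brass washer at its foot; 92 mm overall, 0.6 kg. Origin: centre of underside; z up along the pin. Starts in the basket: one of the five in the middle, three side by side in the ring, one strayed between two ring places; which is which varies
- hinge_3: male half of a weld-on gate hinge, turned steel, all seven alike: body 44 mm diameter, 45 mm high, 2.5 mm chamfers; on its top a central pin 14 mm diameter, 47 mm long, thin brass washer at its foot; 92 mm overall, 0.6 kg. Origin: centre of underside; z up along the pin. Starts in the basket: one of the five in the middle, three side by side in the ring, one strayed between two ring places; which is which varies
- hinge_4: male half of a weld-on gate hinge, turned steel, all seven alike: body 44 mm diameter, 45 mm high, 2.5 mm chamfers; on its top a central pin 14 mm diameter, 47 mm long, thin brass washer at its foot; 92 mm overall, 0.6 kg. Origin: centre of underside; z up along the pin. Starts in the basket: one of the five in the middle, three side by side in the ring, one strayed between two ring places; which is which varies
- hinge_5: male half of a weld-on gate hinge, turned steel, all seven alike: body 44 mm diameter, 45 mm high, 2.5 mm chamfers; on its top a central pin 14 mm diameter, 47 mm long, thin brass washer at its foot; 92 mm overall, 0.6 kg. Origin: centre of underside; z up along the pin. Starts in the basket: one of the five in the middle, three side by side in the ring, one strayed between two ring places; which is which varies
- hinge_6: male half of a weld-on gate hinge, turned steel, all seven alike: body 44 mm diameter, 45 mm high, 2.5 mm chamfers; on its top a central pin 14 mm diameter, 47 mm long, thin brass washer at its foot; 92 mm overall, 0.6 kg. Origin: centre of underside; z up along the pin. Starts standing on the bench, left of the basket
- hinge_7: male half of a weld-on gate hinge, turned steel, all seven alike: body 44 mm diameter, 45 mm high, 2.5 mm chamfers; on its top a central pin 14 mm diameter, 47 mm long, thin brass washer at its foot; 92 mm overall, 0.6 kg. Origin: centre of underside; z up along the pin. Starts standing on the bench, left of the basket
- weld_magnet: bystander: red triangular magnetic welding holder lying flat, 75 x 85 x 15 mm; leave it
- soapstone: bystander: flat white soapstone marking stick, 12 x 90 x 8 mm; leave it
- tape_measure: bystander: yellow tape measure lying flat, 76 x 79 x 33 mm; leave it
Not all that is in view belongs to the job. Leave any green or pink look-alike of the hinge_7 alone.

How it is judged (in metres and radians):
On the way, in this order (a step that is already met when the one before it is completed fails the run):
1. all seven hinge halves stand flat in the basket, pins up (horizontal distance between each of hinge_1, hinge_2, hinge_3, hinge_4, hinge_5, hinge_6, hinge_7 and basket below 0.05 m and z of hinge_1 in the frame of basket between 0.008 and 0.0125 m and angle between each of hinge_1, hinge_2, hinge_3, hinge_4, hinge_5, hinge_6, hinge_7's own z axis and vertical below 0.06 rad and z of hinge_2 in the frame of basket between 0.008 and 0.0125 m and z of hinge_3 in the frame of basket between 0.008 and 0.0125 m and z of hinge_4 in the frame of basket between 0.008 and 0.0125 m and z of hinge_5 in the frame of basket between 0.008 and 0.0125 m and z of hinge_6 in the frame of basket between 0.008 and 0.0125 m and z of hinge_7 in the frame of basket between 0.008 and 0.0125 m), for 0.2 s.
2. the bail is swung upright (value of joint bail above 1.4 rad), for 0.2 s.
At the end, for the whole second after the job is handed in: All seven hinge halves stand at rest inside the basket, each with its underside within 2.5 mm of the basket's floor, its pin up within 0.06 rad of vertical and its centre within 50 mm of the basket's centre, and the bail stands upright (joint above 1.4 rad) and still (all of step 1 and value of joint bail above 1.4 rad and linear speed of each of hinge_1, hinge_2, hinge_3, hinge_4, hinge_5, hinge_6, hinge_7 below 0.02 m/s and velocity of joint bail between -0.1 and 0.1 rad/s); the robot touches nothing.
It fails at once if a hinge half is dropped into the basket (it moves faster than 0.5 m/s inside it) ((horizontal distance between hinge_1 and basket below 0.055 m and z of hinge_1 in the frame of basket below 0.05 m and linear speed of hinge_1 above 0.5 m/s) or (horizontal distance between hinge_2 and basket below 0.055 m and z of hinge_2 in the frame of basket below 0.05 m and linear speed of hinge_2 above 0.5 m/s) or (horizontal distance between hinge_3 and basket below 0.055 m and z of hinge_3 in the frame of basket below 0.05 m and linear speed of hinge_3 above 0.5 m/s) or (horizontal distance between hinge_4 and basket below 0.055 m and z of hinge_4 in the frame of basket below 0.05 m and linear speed of hinge_4 above 0.5 m/s) or (horizontal distance between hinge_5 and basket below 0.055 m and z of hinge_5 in the frame of basket below 0.05 m and linear speed of hinge_5 above 0.5 m/s) or (horizontal distance between hinge_6 and basket below 0.055 m and z of hinge_6 in the frame of basket below 0.05 m and linear speed of hinge_6 above 0.5 m/s) or (horizontal distance between hinge_7 and basket below 0.055 m and z of hinge_7 in the frame of basket below 0.05 m and linear speed of hinge_7 above 0.5 m/s)).
It fails at once if the weld magnet, the soapstone stick or the tape measure is moved by more than 40 mm (distance of any of weld_magnet, soapstone, tape_measure from where it was at the start of the episode above 0.04 m).
It also fails if it takes over 72 s, if anything falls off the work surface, if the arm or the gripper's body presses on something with over 40 N, if the wrist force passes 120 N, or if a joint passes its speed limit or range.

ROBOT

A 6-joint arm with a two-finger parallel gripper is mounted at the origin on a cart in front of the work surface, level with it; the furniture and walls round the work are solid. World frame = base frame: x ahead of the robot, y to its left, z up, the work surface at z = 0. Lengths are in mm, angles in rad, forces in N, time in s.
With the tool pointing down it reaches from about 250 to 850 mm from the base axis. Payload 12.5 kg.
Tool frame: the origin (TCP) lies midway between the tips of the shut fingers; the grasp point (between the pads) lies 19 mm behind it (bot.grip_depth is the distance from the TCP to the grasp point, in mm); z points along the fingers, y is the line along which they close (so a half turn about z gives the same grasp; the last joint's range is limited). The gripper opens to 93 mm and grips with 3 to 60 N. Pads are 15 mm wide; open, the fingers measure 128 mm over their backs; the gripper's body (75 mm by 188 mm) begins 65 mm behind the grasp point.
Start: joints at [-1.368, 0.351, 1.652, -0, 1.139, -0.085], TCP at [156.134, -527.358, 218.633] pointing down, gripper open.
Joint ranges: [-2.75, 2.75], [-0.79, 2.1], [0.01, 2.65], [-1.57, 4.71], [0.07, 3.14], [-2.87, 2.87]. Speed limits (rad/s): [2.22, 2.22, 2.79, 3.14, 3.14, 3.14].

INTERFACE

Orientations are given as a unit quaternion [x, y, z, w].
In Python, from bench import bot gives the robot as it stands.
- The arm moves only by the shell command python3 -m jog 'ROWS' [FORCE]. ROWS is JSON, a list of rows, each an object with "delta_pos": the shift along the tool's x, y, z in m, a list of three; "dr": the turn, a rotation vector about the tool's x, y, z in degrees, a list of three; "jaw": the finger opening in m, from 0 to 0.093. A call has 1 to 5 rows; each row is the pose to reach, as a shift and turn from the pose commanded when the call began, along the tool's axes at that moment; what a row does not reach only later rows make up. A row lasts 1/8 s, in which the tool goes at most 62.5 mm and 10.7 degrees, less where a joint would pass 70% of its speed; a pose out of reach is approached as far as the arm can. A call with a gripper value outside its range is refused whole. The fingers move at their own pace and stop on an object; FORCE is the grip in N (left out, the last holds). Time passes only in rows, so rows that repeat a pose let the fingers close. It gives the time, the measured TCP pose, the force, the opening and the grip force at its end, in the units of the state.
- bot.get_obs(): the state, without advancing time (a new reading comes with each control period).
- bot.get_image(name): name is "side" or "top"; returns (picture, depth): 480x640x3 uint8, red, green, blue; 480x640 float32, mm along the optical axis (not along the pixel's ray), 0 where there is no reading.
- bot.camera_params(name): a dict with "vfov" (degrees; the focal length in pixels is half the picture's height over the tangent of half this angle, whatever the lens; pixels are square), "cx", "cy" (the principal point, pixels), "distortion" ([k1, k2, p1, p2, k3] as OpenCV has them; the pictures are not rectified), "xyz" and "attitude" of the camera in the world. Camera axes: x right, y down, z forward; pixel columns grow to the right and rows downward; lengths in mm; the calibration is good to about 2 mm. A picture is of the moment at which its call begins. camera_params takes no time and is no camera call.
- bot.finish_job(): hands the job in; it is judged then, once.
The state is a dict: "clock": time; "joint_pos": joint angles; "dq": joint speeds; "joint_torque": joint torques, N m; "tcp_pos": TCP position; "ee_rot": TCP orientation; "ft_force": force on the tool from outside, world axes, zero at the start; "wrist_torque": the same for the moment, N m; "opening": opening from 0.0 (shut) to 1.0 (fully open); "grip_force": force on a finger pad.
Only numpy, scipy, OpenCV 4.12 (cv2) and the standard library are available. Lean on these libraries where they do the work, as an engineer would, in place of code of your own. Each camera call takes 0.05 s, during which the arm holds its last target. There are 200 camera calls.

## Working session

There is one attempt and no reset: what is moved stays moved. The work goes in short steps, Python scripts to look and compute and a shell command to move; the robot and the scene stay as the last step left them, time stands still between calls to the robot, and variables do not carry over. Pictures are saved under pics/ and viewed, at most 10 in all, crops included, and the job is handed in when it is done.

```bash
mkdir -p pics; ls
python3 - <<'E'
from bench import bot
import cv2,numpy as np
for n in("top","side"):
    im,d=bot.get_image(n); cv2.imwrite(f"pics/{n}0.png",im[:,:,::-1]); np.save(f"{n}0.npy",d)
    print(bot.camera_params(n))
print(bot.get_obs())
E
```

```text
pics
{'vfov': 50.78124353824896, 'cx': 321.27572551416944, 'cy': 246.74634421438282, 'distortion': array([0.03296623, 0.        , 0.        , 0.        , 0.        ]), 'xyz': array([458.44246567, 210.95645494, 905.42499492]), 'attitude': array([-0.70439286,  0.70806174, -0.02719532,  0.04170949])}
{'vfov': 47.96529186248476, 'cx': 317.85043737036756, 'cy': 242.76584098397063, 'distortion': array([-0.16358343,  0.        ,  0.        ,  0.        ,  0.        ]), 'xyz': array([299.58562782, 859.70498265, 663.794282  ]), 'attitude': array([-0.15555236,  0.9007162 , -0.39800601,  0.07813453])}
{'clock': 0.1, 'joint_pos': array([-1.36762631e+00,  3.51177152e-01,  1.65232903e+00, -2.55313049e-06,
        1.13908441e+00, -8.45550232e-02]), 'dq': array([ 0.00105184, -0.00109265, -0.00152614,  0.00040204,  0.00274292,
        0.00072492]), 'joint_torque': array([ 4.14155293e-04, -4.98026776e+01, -2.85703772e+01,  7.00041885e-02,
        2.39244488e-02, -2.25784379e-05]), 'tcp_pos': array([ 156.0629119 , -527.08983259,  218.16991555]), 'ee_rot': array([ 9.89669423e-01,  1.43367305e-01, -3.07324667e-05, -4.98024239e-04]), 'ft_force': array([ 0.05697324, -0.4098059 ,  0.66871114]), 'wrist_torque': array([ 0.00986346, -0.01776218, -0.01074736]), 'grip_force': 0.0, 'opening': 0.9972327628875379}
```

View pics/top0.png

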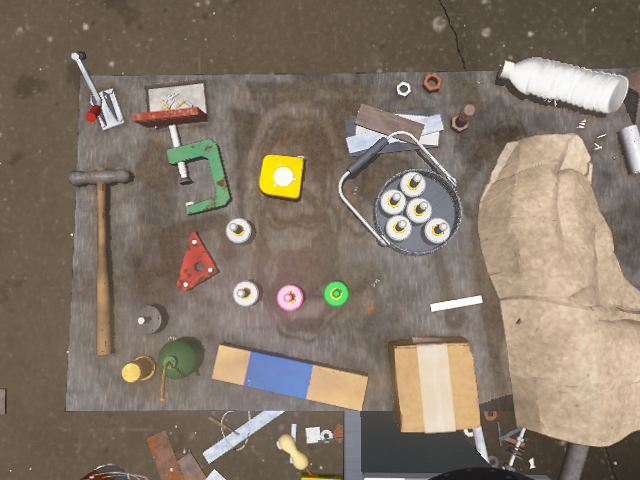

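View pics/side0.png

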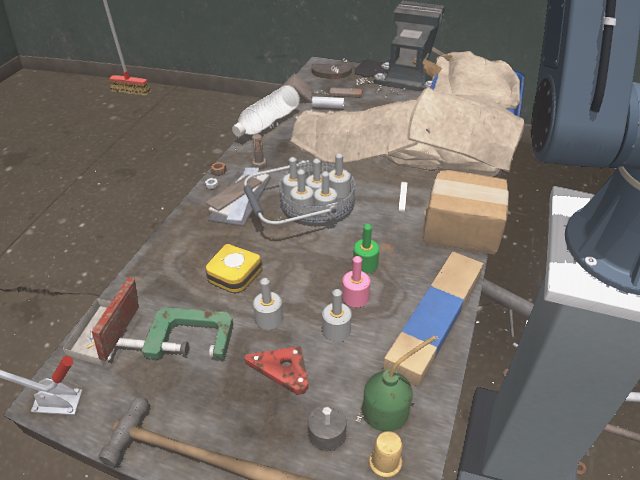

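The top view shows the basket at about (418,210) holding five hinges. Their pins are at (414,181), (394,202), (419,209), (400,227) and (438,230). The bail grip is at (367,158), and the loose hinges are at (238,230) and (245,292). The pink and green look-alikes are at (290,297) and (336,293).

```bash
cat > h.py <<'E'
import numpy as np,cv2
from scipy.spatial.transform import Rotation as R
from scipy import ndimage
from bench import bot
def cloud(n,d):
    c=bot.camera_params(n); f=240/np.tan(np.radians(c['vfov']/2))
    K=np.array([[f,0,c['cx']],[0,f,c['cy']],[0,0,1]])
    v,u=np.mgrid[:480,:640]
    uv=np.stack([u,v],-1).reshape(-1,1,2).astype(np.float64)
    p=cv2.undistortPoints(uv,K,c['distortion']).reshape(480,640,2)
    P=np.dstack([p*d[...,None],d])
    return R.from_quat(c['attitude']).apply(P.reshape(-1,3)).reshape(480,640,3)+c['xyz'], (d>0)
def clusters(P,m,zlo,zhi,minn=4,box=None):
    s=m&(P[...,2]>zlo)&(P[...,2]<zhi)
    if box: s&=(P[...,0]>box[0])&(P[...,0]<box[1])&(P[...,1]>box[2])&(P[...,1]<box[3])
    l,k=ndimage.label(s,np.ones((3,3)))
    out=[]
    for i in range(1,k+1):
        q=P[l==i]
        if len(q)>=minn:
            lo,hi=q.min(0),q.max(0); out.append(((lo+hi)/2,q.mean(0),hi-lo,len(q)))
            r,c=np.argwhere(l==i).mean(0)
            print(len(q),'px',(int(c),int(r)),'mid',((lo+hi)/2).round(1),'mean',q.mean(0).round(1),'ext',(hi-lo).round(0))
    return out
E
python3 - <<'E'
from h import *
for n in("top","side"):
    P,m=cloud(n,np.load(n+"0.npy"));print(n)
    print('bench z',np.median(P[...,2][m&(abs(P[...,2])<15)]))
    print('pin tops basket'); clusters(P,m,95,112,3,(300,700,-150,150))
    print('loose tops'); clusters(P,m,84,98,3,(250,550,200,500))
    print('bodies'); clusters(P,m,35,75,60,(250,650,-150,500))
    if n=="top":
        s=m&(P[...,2]>38)&(P[...,2]<50)&(abs(P[...,0]-480)<110)&(P[...,1]>-90)&(P[...,1]<110)
        from scipy.optimize import least_squares
        q=P[s][:,:2]
        # rim fit, robust radius 72.5
        r=least_squares(lambda c:np.hypot(*(q-c).T)-72.5,q.mean(0),loss='cauchy',f_scale=2)
        print('rim',r.x,np.median(abs(r.fun)))
E
```

```text
top
bench z -1.1094120795457343
pin tops basket
62 px (417, 177) mid [648.3  72.3  99.7] mean [648.2  72.4 100.2] ext [13. 13.  9.]
62 px (396, 196) mid [618.7 105.8  99.6] mean [618.4 106.1 100.2] ext [14. 12.  9.]
1534 px (525, 241) mid [533.5 -99.5 103.5] mean [543.5 -94.1 102.7] ext [157. 101.  17.]
63 px (423, 205) mid [603.8  62.7 100.1] mean [603.4  63.2 100.5] ext [13. 14.  9.]
3 px (528, 211) mid [ 592.1 -103.7   96.2] mean [ 591.9 -103.5   96. ] ext [2. 1. 2.]
63 px (402, 223) mid [574.9  97.8 100.9] mean [574.1  97.9 100.5] ext [13. 13.  7.]
63 px (442, 226) mid [569.6  32.5 100.3] mean [569.3  33.1 100.2] ext [13. 13.  8.]
762 px (516, 366) mid [362.1 -75.1 103.5] mean [351.3 -71.7 104.9] ext [124.  46.  17.]
loose tops
61 px (240, 292) mid [465.  357.3  89.2] mean [464.8 357.4  90.3] ext [11. 13.  8.]
51 px (335, 292) mid [463.5 205.8  90.4] mean [463.7 205.1  90.5] ext [13. 10.  7.]
61 px (287, 297) mid [457.5 283.1  90. ] mean [457.5 282.3  90.1] ext [13. 13.  8.]
113 px (169, 361) mid [355.4 470.9  90.7] mean [355.7 469.9  87.3] ext [19. 20. 13.]
bodies
1807 px (497, 
[... 1719 characters left out ...]

bodies
2790 px (403, 154) mid [450.2 -80.5  55. ] mean [465.6 -78.   57.3] ext [399.  88.  40.]
2191 px (317, 192) mid [590.2  95.2  55. ] mean [589.4  94.1  51.4] ext [119. 215.  40.]
1385 px (460, 225) mid [319.9  73.9  55. ] mean [318.2 106.8  54.7] ext [140.  85.  40.]
459 px (365, 248) mid [462.9 206.1  54.6] mean [461.6 210.5  47.8] ext [43. 43. 39.]
551 px (355, 281) mid [456.8 283.8  54.8] mean [455.2 289.   47.3] ext [43. 44. 40.]
556 px (267, 303) mid [572.2 371.9  54.7] mean [568.7 377.1  47.1] ext [43. 44. 39.]
624 px (336, 314) mid [464.2 358.6  55. ] mean [462.3 364.2  47.3] ext [43. 45. 40.]
1370 px (387, 396) mid [354.4 471.7  55. ] mean [352.2 483.4  60.6] ext [63. 56. 40.]
```

Run:
```python
from h import *
from scipy.optimize import least_squares
for n in("top","side"):
    P,m=cloud(n,np.load(n+"0.npy"))
    rr=np.hypot(P[...,0]-604,P[...,1]-64)
    s=m&(P[...,2]>40)&(P[...,2]<49)&(rr>66)&(rr<80)
    q=P[s][:,:2]
    r=least_squares(lambda c:np.hypot(*(q-c).T)-72.5,[604,64],loss='soft_l1',f_scale=2)
    print(n,'rim',r.x.round(1),len(q),np.median(abs(r.fun)))
    s=m&(P[...,2]>34)&(P[...,2]<62)&(rr>90)&(rr<170)&(P[...,0]>560)&(P[...,1]>20)
    print('bail z pts');q=P[s];v=q[:,:2]-r.x;rad=np.hypot(*v.T);far=q[(rad>117)]
    a=np.degrees(np.arctan2(*(far[:,:2]-r.x)[:,::-1].T))
    print('grip',len(far),far.mean(0).round(1),'mid',((far.min(0)+far.max(0))/2).round(1),'ang range',a.min(),a.max(),np.percentile(far[:,2],[5,50,95]))
    g=far.mean(0)
    t=m&(np.hypot(P[...,0]-g[0],P[...,1]-g[1])<70)&(P[...,2]<33); print('plates z',np.percentile(P[t][:,2],[5,50,95,99]))
```

```text
top rim [603.8  63.2] 681 1.6686306318536168
bail z pts
grip 724 [696.3 144.7  47.8] mid [678.9 127.8  47.5] ang range -3.2604737857667883 85.51072085574435 [43.09780608 48.11770524 52.25599455]
plates z [-3.34966604e+00  6.19264554e-03  1.95336602e+01  2.32688154e+01]
side rim [603.9  63.1] 488 1.4068086034391456
bail z pts
grip 436 [689.2 150.9  48.4] mid [679.2 129.7  46.9] ang range -3.0503286574749056 85.39970448992665 [43.33619043 48.11107754 53.46663954]
plates z [-1.49783904  1.10632226 19.56515616 29.09082569]
```

```bash
python3 - <<'E'
from h import *
for n in("top","side"):
    P,m=cloud(n,np.load(n+"0.npy"))
    s=m&(P[...,0]>200)&(P[...,0]<720)&(P[...,1]>-300)&(P[...,1]<-60)
    print(n,np.percentile(P[s][:,2],[50,90,99,99.8]))
E
python3 -m jog '[{"delta_pos":[0.04,-0.03,-0.03],"dr":[0,0,-10],"jaw":0.034},{"delta_pos":[0.085,-0.065,-0.03],"dr":[0,0,-20],"jaw":0.034},{"delta_pos":[0.13,-0.1,-0.03],"dr":[0,0,-30],"jaw":0.034}]' 60
```

```text
top [111.31370023 154.61494529 175.52562464 180.9232607 ]
side [ 96.6056714  150.99318117 176.37271827 377.98279117]
clock: 0.48
tcp_pos: [253.0, -393.1, 248.6]
ee_rot: [0.918, 0.397, 0.0, 0.0]
ft_force: [1.3, -0.8, 0.1]
opening: 0.727
grip_force: 0.0
```

```bash
python3 -m jog '[{"delta_pos":[0.059,-0.007,0],"dr":[0,0,-9],"jaw":0.034},{"delta_pos":[0.118,-0.015,0],"dr":[0,0,-18],"jaw":0.034},{"delta_pos":[0.178,-0.022,0],"dr":[0,0,-27],"jaw":0.034},{"delta_pos":[0.237,-0.029,0],"dr":[0,0,-35],"jaw":0.034},{"delta_pos":[0.297,-0.037,0],"dr":[0,0,-43.5],"jaw":0.034}]'
python3 -c "
from bench import bot;from scipy.spatial.transform import Rotation as R
o=bot.get_obs();print(o['tcp_pos'],R.from_quat(o['ee_rot']).as_matrix().round(4),o['opening']*93)"
```

```text
clock: 1.1
tcp_pos: [430.9, -151.9, 248.6]
ee_rot: [0.706, 0.709, 0.0, 0.0]
ft_force: [1.0, -1.1, 0.3]
opening: 0.363
grip_force: 0.0
[ 430.87698339 -151.91807145  248.63965938] [[-4.5e-03  1.0e+00  1.0e-04]
 [ 1.0e+00  4.5e-03 -1.0e-04]
 [-1.0e-04  1.0e-04 -1.0e+00]] 33.775850976313876
```

```bash
python3 -m jog '[{"delta_pos":[0.047,0.035,0],"dr":[0,0,0],"jaw":0.034},{"delta_pos":[0.094,0.07,0.02],"dr":[0,0,0],"jaw":0.034},{"delta_pos":[0.14,0.104,0.05],"dr":[0,0,0],"jaw":0.034},{"delta_pos":[0.186,0.138,0.1],"dr":[0,0,0.25],"jaw":0.034},{"delta_pos":[0.186,0.138,0.12],"dr":[0,0,0.25],"jaw":0.034}]'
python3 -c "
from bench import bot;from scipy.spatial.transform import Rotation as R
o=bot.get_obs();print(o['tcp_pos'],R.from_quat(o['ee_rot']).as_matrix().round(4),o['opening']*93)"
```

```text
clock: 1.72
tcp_pos: [568.5, 34.5, 126.5]
ee_rot: [0.708, 0.706, -0.0, -0.001]
ft_force: [-0.6, -1.1, 0.4]
opening: 0.367
grip_force: 0.0
[568.49127617  34.53893171 126.45155056] [[ 2.2e-03  1.0e+00 -1.4e-03]
 [ 1.0e+00 -2.2e-03  2.0e-04]
 [ 2.0e-04 -1.4e-03 -1.0e+00]] 34.089336761891204
```

```bash
python3 -m jog '[{"delta_pos":[0,0,0.03],"dr":[0,0,0],"jaw":0.034},{"delta_pos":[0,0,0.06],"dr":[0,0,0],"jaw":0.034},{"delta_pos":[0,0,0.06],"dr":[0,0,0],"jaw":0.01},{"delta_pos":[0,0,0.06],"dr":[0,0,0],"jaw":0.005},{"delta_pos":[0,0,0.06],"dr":[0,0,0],"jaw":0.005}]' 60
python3 -m jog '[{"delta_pos":[0,0,0],"dr":[0,0,0],"jaw":0.005},{"delta_pos":[0,0,-0.002],"dr":[0,0,0],"jaw":0.005},{"delta_pos":[0,0,-0.004],"dr":[0,0,0],"jaw":0.005}]' 60
```

```text
clock: 2.35
tcp_pos: [568.9, 32.2, 69.9]
ee_rot: [0.709, 0.705, 0.001, 0.001]
ft_force: [1.7, -0.6, 0.5]
opening: 0.14
grip_force: 60.0
clock: 2.72
tcp_pos: [567.6, 32.4, 72.3]
ee_rot: [0.709, 0.705, -0.0, -0.0]
ft_force: [2.4, 1.5, -7.5]
opening: 0.138
grip_force: 60.0
```

```bash
python3 -m jog '[{"delta_pos":[0.009,-0.007,0],"dr":[0,0,0],"jaw":0.005},{"delta_pos":[0.021,-0.010,0],"dr":[0,0,0],"jaw":0.005},{"delta_pos":[0.021,-0.010,0],"dr":[0,0,0],"jaw":0.005}]'
python3 -m jog '[{"delta_pos":[0,0,0.002],"dr":[0,0,0],"jaw":0.005},{"delta_pos":[0,0,0.003],"dr":[0,0,0],"jaw":0.005},{"delta_pos":[0,0,0.004],"dr":[0,0,0],"jaw":0.005},{"delta_pos":[0,0,0.004],"dr":[0,0,0],"jaw":0.005}]'
```

```text
clock: 3.1
tcp_pos: [557.6, 54.5, 72.5]
ee_rot: [0.708, 0.706, -0.0, -0.0]
ft_force: [1.2, 0.7, -6.5]
opening: 0.141
grip_force: 60.0
clock: 3.6
tcp_pos: [558.3, 53.3, 69.9]
ee_rot: [0.709, 0.705, 0.0, -0.0]
ft_force: [-6.1, 0.8, 12.1]
opening: 0.138
grip_force: 60.0
```

```bash
python3 -m jog '[{"delta_pos":[0,0,0],"dr":[0,0,0],"jaw":0.034},{"delta_pos":[0,0,0],"dr":[0,0,0],"jaw":0.034},{"delta_pos":[0,0,-0.03],"dr":[0,0,0],"jaw":0.034},{"delta_pos":[0,0,-0.08],"dr":[0,0,0],"jaw":0.034},{"delta_pos":[0.05,-0.015,-0.09],"dr":[0,0,0],"jaw":0.034}]'
python3 -m jog '[{"delta_pos":[0.055,-0.017,0],"dr":[0,0,0],"jaw":0.034},{"delta_pos":[0.11,-0.034,0],"dr":[0,0,0],"jaw":0.034},{"delta_pos":[0.165,-0.051,0],"dr":[0,0,0],"jaw":0.034},{"delta_pos":[0.22,-0.068,0],"dr":[0,0,0],"jaw":0.034},{"delta_pos":[0.254,-0.079,0.02],"dr":[0,0,0],"jaw":0.034}]'
python3 - <<'E'
from h import *
im,d=bot.get_image("top");cv2.imwrite("pics/top1.png",im[:,:,::-1])
for n in("top","side"):
    P,m=cloud(n,d if n=="top" else bot.get_image("side")[1]);print(n)
    clusters(P,m,95,112,10,(540,680,10,120))
print(bot.get_obs()['tcp_pos'])
E
```

```text
clock: 4.22
tcp_pos: [545.6, 102.2, 161.8]
ee_rot: [0.71, 0.704, 0.002, 0.002]
ft_force: [1.1, 0.7, -0.2]
opening: 0.364
grip_force: 0.0
clock: 4.85
tcp_pos: [465.4, 360.4, 139.6]
ee_rot: [0.708, 0.706, 0.002, 0.0]
ft_force: [0.1, -0.7, -1.0]
opening: 0.365
grip_force: 0.0
top
63 px (416, 177) mid [648.3  72.5 100.3] mean [648.1  72.6 100.4] ext [14. 14.  9.]
63 px (396, 196) mid [618.9 106.3 100. ] mean [618.4 106.3 100.3] ext [13. 13. 10.]
61 px (423, 205) mid [603.8  62.6 100. ] mean [603.4  63.1 100.4] ext [13. 14.  9.]
62 px (402, 223) mid [574.8  97.7 101. ] mean [574.2  97.7 100.4] ext [14. 13.  9.]
65 px (429, 233) mid [558.3  53.9 100.4] mean [557.8  54.3 100.4] ext [13. 13. 11.]
side
39 px (291, 160) mid [648.3  74.   99.3] mean [648.   75.5  99.8] ext [12. 14.  9.]
41 px (300, 172) mid [618.3 107.3 100.4] mean [617.4 108.8 100. ] ext [12. 12. 10.]
[463.62391588 359.85395031 136.80066576]
```

```bash
python3 -m jog '[{"delta_pos":[-0.001,0,0.045],"dr":[0,0,0],"jaw":0.034},{"delta_pos":[-0.001,0,0.08],"dr":[0,0,0],"jaw":0.034},{"delta_pos":[-0.001,0,0.08],"dr":[0,0,0],"jaw":0.01},{"delta_pos":[-0.001,0,0.08],"dr":[0,0,0],"jaw":0.005},{"delta_pos":[-0.001,0,0.08],"dr":[0,0,0],"jaw":0.005}]' 60
python3 -m jog '[{"delta_pos":[0,0,0],"dr":[0,0,0],"jaw":0.005},{"delta_pos":[0,0,-0.03],"dr":[0,0,0],"jaw":0.005},{"delta_pos":[0,0,-0.08],"dr":[0,0,0],"jaw":0.005},{"delta_pos":[0,0,-0.125],"dr":[0,0,0],"jaw":0.005},{"delta_pos":[0,0,-0.125],"dr":[0,0,0],"jaw":0.005}]'
```

```text
clock: 5.58
tcp_pos: [466.2, 356.9, 60.1]
ee_rot: [0.709, 0.705, 0.001, 0.0]
ft_force: [-1.3, -1.0, 3.0]
opening: 0.14
grip_force: 59.9
clock: 6.2
tcp_pos: [466.7, 357.6, 186.8]
ee_rot: [0.709, 0.706, 0.003, 0.001]
ft_force: [0.0, -0.1, -6.8]
opening: 0.138
grip_force: 59.9
```

```bash
python3 -m jog '[{"delta_pos":[-0.056,0.02,0],"dr":[0,0,0],"jaw":0.005},{"delta_pos":[-0.113,0.041,0],"dr":[0,0,0],"jaw":0.005},{"delta_pos":[-0.17,0.062,0],"dr":[0,0,0],"jaw":0.005},{"delta_pos":[-0.227,0.083,0],"dr":[0,0,0],"jaw":0.005},{"delta_pos":[-0.283,0.104,0],"dr":[0,0,0],"jaw":0.005}]'
python3 -m jog '[{"delta_pos":[-0.04,0.015,0],"dr":[0,0,0],"jaw":0.005},{"delta_pos":[-0.055,0.02,0],"dr":[0,0,0],"jaw":0.005},{"delta_pos":[-0.055,0.02,0],"dr":[0,0,0],"jaw":0.005}]'
python3 - <<'E'
from h import *
t=[]
for n in("top","side"):
    im,d=bot.get_image(n);cv2.imwrite(f"pics/{n}2.png",im[:,:,::-1]);P,m=cloud(n,d);print(n)
    t.append(bot.get_obs()['tcp_pos'])
    s=m&(P[...,2]>118)&(P[...,2]<170)&(np.hypot(P[...,0]-589,P[...,1]-20)<35)
    q=P[s]
    if len(q)<30: continue
    from scipy.optimize import least_squares
    for lo,hi in((120,133),(133,146),(146,158)):
        k=q[(q[:,2]>lo)&(q[:,2]<hi)][:,:2]
        if len(k)>15:
            r=least_squares(lambda c:np.hypot(*(k-c).T)-22,[589,18],loss='soft_l1'); print(lo,len(k),r.x.round(1),np.median(abs(r.fun)))
print(np.array(t))
E
```

```text
clock: 6.82
tcp_pos: [567.7, 71.3, 181.5]
ee_rot: [0.709, 0.705, -0.001, -0.001]
ft_force: [0.7, -0.0, -6.1]
opening: 0.14
grip_force: 60.0
clock: 7.2
tcp_pos: [587.4, 17.8, 182.1]
ee_rot: [0.709, 0.705, -0.001, -0.001]
ft_force: [-0.0, 0.3, -4.5]
opening: 0.138
grip_force: 60.0
top
120 45 [587.1  20.4] 0.14536641747805845
133 65 [587.1  20.4] 0.1600072720541661
146 59 [587.2  20.3] 0.15113722048220524
side
120 85 [587.2  20.2] 0.7396585459635894
133 144 [587.3  20.8] 0.7858070880919446
146 135 [587.3  20.3] 0.719334579742771
[[587.26764495  18.75464607 182.42537795]
 [587.28992158  19.22940561 182.75239202]]
```

View pics/side2.png

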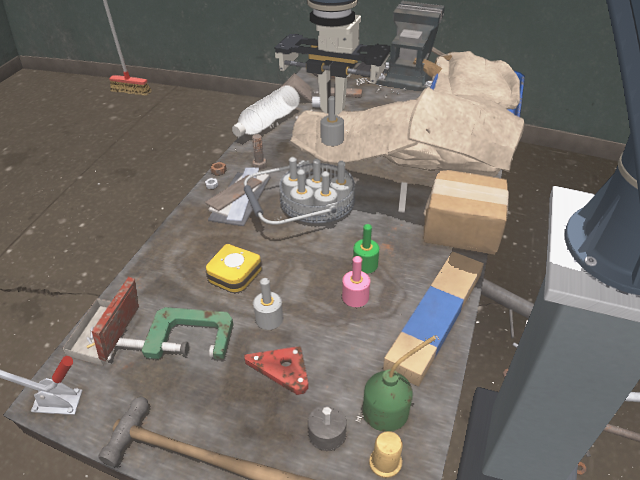

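```bash
python3 -m jog '[{"delta_pos":[0,0.0015,0.03],"dr":[0,0,0],"jaw":0.005},{"delta_pos":[0,0.0015,0.055],"dr":[0,0,0],"jaw":0.005},{"delta_pos":[0,0.0015,0.065],"dr":[0,0,0],"jaw":0.005},{"delta_pos":[0,0.0015,0.072],"dr":[0,0,0],"jaw":0.005},{"delta_pos":[0,0.0015,0.076],"dr":[0,0,0],"jaw":0.005}]'
python3 -m jog '[{"delta_pos":[0,0,0.006],"dr":[0,0,0],"jaw":0.005},{"delta_pos":[0,0,0.012],"dr":[0,0,0],"jaw":0.005},{"delta_pos":[0,0,0.018],"dr":[0,0,0],"jaw":0.005}]'
```

```text
clock: 7.92
tcp_pos: [589.8, 18.5, 108.0]
ee_rot: [0.709, 0.706, 0.0, 0.0]
ft_force: [0.6, 0.8, -3.9]
opening: 0.136
grip_force: 60.0
clock: 8.3
tcp_pos: [589.6, 18.1, 89.3]
ee_rot: [0.709, 0.705, 0.0, 0.0]
ft_force: [-0.0, -0.1, -4.6]
opening: 0.139
grip_force: 60.0
```

```bash
python3 -m jog '[{"delta_pos":[0,0,0.006],"dr":[0,0,0],"jaw":0.005},{"delta_pos":[0,0,0.012],"dr":[0,0,0],"jaw":0.005},{"delta_pos":[0,0,0.016],"dr":[0,0,0],"jaw":0.005},{"delta_pos":[0,0,0.018],"dr":[0,0,0],"jaw":0.005}]'
python3 -m jog '[{"delta_pos":[0,0,0.001],"dr":[0,0,0],"jaw":0.005},{"delta_pos":[0,0,0.001],"dr":[0,0,0],"jaw":0.005}]'
```

```text
clock: 8.8
tcp_pos: [589.5, 18.2, 71.4]
ee_rot: [0.709, 0.705, -0.0, -0.0]
ft_force: [-0.1, 0.0, -5.0]
opening: 0.141
grip_force: 60.0
clock: 9.05
tcp_pos: [589.6, 18.2, 70.7]
ee_rot: [0.709, 0.705, 0.0, 0.0]
ft_force: [-0.0, 0.3, -5.7]
opening: 0.142
grip_force: 60.0
```

```bash
python3 -m jog '[{"delta_pos":[0,0,0.001],"dr":[0,0,0],"jaw":0.005},{"delta_pos":[0,0,0.002],"dr":[0,0,0],"jaw":0.005},{"delta_pos":[0,0,0.002],"dr":[0,0,0],"jaw":0.005}]'
```

```text
clock: 9.43
tcp_pos: [590.0, 18.3, 70.1]
ee_rot: [0.709, 0.706, 0.0, 0.0]
ft_force: [-3.9, 1.8, 9.9]
opening: 0.14
grip_force: 60.0
```

```bash
python3 -m jog '[{"delta_pos":[0,0,0],"dr":[0,0,0],"jaw":0.032},{"delta_pos":[0,0,0],"dr":[0,0,0],"jaw":0.032},{"delta_pos":[0,0,-0.03],"dr":[0,0,0],"jaw":0.032},{"delta_pos":[0,0,-0.08],"dr":[0,0,0],"jaw":0.032},{"delta_pos":[0.05,-0.002,-0.09],"dr":[0,0,0],"jaw":0.032}]'
python3 -m jog '[{"delta_pos":[0.061,-0.003,0],"dr":[0,0,0],"jaw":0.034},{"delta_pos":[0.122,-0.006,0],"dr":[0,0,0],"jaw":0.034},{"delta_pos":[0.183,-0.01,0],"dr":[0,0,0],"jaw":0.034},{"delta_pos":[0.243,-0.012,0],"dr":[0,0,0],"jaw":0.034},{"delta_pos":[0.301,-0.015,0.015],"dr":[0,0,0],"jaw":0.034}]'
python3 - <<'E'
from h import *
for n in("top",):
    im,d=bot.get_image(n);P,m=cloud(n,d)
    clusters(P,m,95,112,10,(540,680,0,120))
print(bot.get_obs()['tcp_pos'])
E
```

```text
clock: 10.05
tcp_pos: [589.7, 66.8, 162.1]
ee_rot: [0.71, 0.704, 0.002, 0.002]
ft_force: [0.3, 0.7, -1.1]
opening: 0.343
grip_force: 0.0
clock: 10.68
tcp_pos: [574.6, 371.7, 144.7]
ee_rot: [0.709, 0.706, 0.001, 0.0]
ft_force: [0.7, -0.1, -1.0]
opening: 0.367
grip_force: 0.0
63 px (417, 177) mid [648.5  72.3  99.3] mean [648.2  72.5 100.1] ext [12. 13.  8.]
61 px (396, 195) mid [618.8 106.4 100.2] mean [618.6 106.2 100.3] ext [14. 13. 10.]
64 px (423, 205) mid [604.   62.4 100. ] mean [603.3  63.2 100.4] ext [14. 14. 10.]
65 px (449, 213) mid [588.7  21.3 100.1] mean [588.9  21.7 100.2] ext [13. 14.  9.]
62 px (402, 223) mid [574.8  97.6 100.1] mean [574.2  97.7 100.2] ext [13. 13.  7.]
65 px (429, 233) mid [558.4  53.2 100. ] mean [557.9  54.3 100.2] ext [13. 13.  9.]
[572.05619048 377.13683163 141.59257865]
```

```bash
python3 -m jog '[{"delta_pos":[0,0,0.025],"dr":[0,0,0],"jaw":0.034},{"delta_pos":[0,0,0.025],"dr":[0,0,0],"jaw":0.034}]'
python3 -c "
from bench import bot
bot.get_image('top');print(bot.get_obs()['tcp_pos'])"
```

```text
clock: 10.98
tcp_pos: [573.2, 368.9, 116.8]
ee_rot: [0.709, 0.706, -0.002, -0.0]
ft_force: [-0.1, 0.4, -0.3]
opening: 0.364
grip_force: 0.0
[573.93904838 368.94642853 118.29608065]
```

```bash
python3 -m jog '[{"delta_pos":[0.001,-0.001,0.03],"dr":[0,0,0],"jaw":0.034},{"delta_pos":[0.001,-0.001,0.058],"dr":[0,0,0],"jaw":0.034},{"delta_pos":[0.001,-0.001,0.058],"dr":[0,0,0],"jaw":0.01},{"delta_pos":[0.001,-0.001,0.058],"dr":[0,0,0],"jaw":0.005},{"delta_pos":[0.001,-0.001,0.058],"dr":[0,0,0],"jaw":0.005}]' 60
python3 -m jog '[{"delta_pos":[0,0,0],"dr":[0,0,0],"jaw":0.005},{"delta_pos":[0,0,-0.03],"dr":[0,0,0],"jaw":0.005},{"delta_pos":[0,0,-0.08],"dr":[0,0,0],"jaw":0.005},{"delta_pos":[0,0,-0.125],"dr":[0,0,0],"jaw":0.005},{"delta_pos":[0,0,-0.125],"dr":[0,0,0],"jaw":0.005}]'
```

```text
clock: 11.65
tcp_pos: [573.9, 370.6, 62.4]
ee_rot: [0.709, 0.705, 0.001, 0.0]
ft_force: [-1.2, -0.1, 4.2]
opening: 0.144
grip_force: 60.0
clock: 12.28
tcp_pos: [574.4, 371.0, 189.1]
ee_rot: [0.709, 0.706, 0.003, 0.001]
ft_force: [0.6, -1.1, -6.6]
opening: 0.138
grip_force: 60.0
```

```bash
python3 -m jog '[{"delta_pos":[-0.06,0.01,0],"dr":[0,0,0],"jaw":0.005},{"delta_pos":[-0.12,0.021,0],"dr":[0,0,0],"jaw":0.005},{"delta_pos":[-0.18,0.032,0],"dr":[0,0,0],"jaw":0.005},{"delta_pos":[-0.24,0.043,0],"dr":[0,0,0],"jaw":0.005},{"delta_pos":[-0.295,0.053,0],"dr":[0,0,0],"jaw":0.005}]'
python3 -m jog '[{"delta_pos":[-0.035,0.006,0],"dr":[0,0,0],"jaw":0.005},{"delta_pos":[-0.048,0.009,0],"dr":[0,0,0],"jaw":0.005},{"delta_pos":[-0.048,0.009,0],"dr":[0,0,0],"jaw":0.005}]'
python3 - <<'E'
from h import *
from scipy.optimize import least_squares
for n in("top","side"):
    im,d=bot.get_image(n);P,m=cloud(n,d);print(n)
    s=m&(P[...,2]>118)&(P[...,2]<170)&(np.hypot(P[...,0]-634,P[...,1]-29)<35)
    q=P[s]
    for lo,hi in((120,133),(133,146),(146,158)):
        k=q[(q[:,2]>lo)&(q[:,2]<hi)][:,:2]
        if len(k)>15:
            r=least_squares(lambda c:np.hypot(*(k-c).T)-22,[634,27],loss='soft_l1'); print(lo,len(k),r.x.round(1),np.median(abs(r.fun)))
print(bot.get_obs()['tcp_pos'])
E
```

```text
clock: 12.9
tcp_pos: [623.8, 72.8, 183.1]
ee_rot: [0.709, 0.705, -0.001, -0.001]
ft_force: [1.1, -0.5, -5.1]
opening: 0.137
grip_force: 60.0
clock: 13.28
tcp_pos: [633.0, 26.8, 184.0]
ee_rot: [0.709, 0.705, -0.001, -0.001]
ft_force: [-0.6, 1.1, -4.9]
opening: 0.138
grip_force: 60.0
top
120 45 [632.8  30. ] 0.14502031918042135
133 72 [632.7  30.1] 0.2226394078878826
146 65 [632.8  29.8] 0.21707768372260716
side
120 90 [633.5  30.4] 0.6850265140654734
133 137 [633.4  30.5] 0.7829121259819978
146 126 [632.9  29.8] 0.9252793987190309
[633.05839685  28.1304802  184.75921533]
```

```bash
python3 -m jog '[{"delta_pos":[-0.001,0.001,0.03],"dr":[0,0,0],"jaw":0.005},{"delta_pos":[-0.001,0.001,0.055],"dr":[0,0,0],"jaw":0.005},{"delta_pos":[-0.001,0.001,0.065],"dr":[0,0,0],"jaw":0.005},{"delta_pos":[-0.001,0.001,0.072],"dr":[0,0,0],"jaw":0.005},{"delta_pos":[-0.001,0.001,0.076],"dr":[0,0,0],"jaw":0.005}]'
python3 -m jog '[{"delta_pos":[0,0,0.006],"dr":[0,0,0],"jaw":0.005},{"delta_pos":[0,0,0.012],"dr":[0,0,0],"jaw":0.005},{"delta_pos":[0,0,0.018],"dr":[0,0,0],"jaw":0.005}]'
```

```text
clock: 14.0
tcp_pos: [634.9, 26.3, 110.0]
ee_rot: [0.709, 0.706, 0.0, 0.0]
ft_force: [0.2, -0.2, -6.6]
opening: 0.141
grip_force: 60.0
clock: 14.38
tcp_pos: [634.6, 25.9, 91.4]
ee_rot: [0.709, 0.705, 0.0, 0.0]
ft_force: [-0.4, 0.8, -5.0]
opening: 0.138
grip_force: 60.0
```

```bash
python3 -m jog '[{"delta_pos":[0,0,0.006],"dr":[0,0,0],"jaw":0.005},{"delta_pos":[0,0,0.012],"dr":[0,0,0],"jaw":0.005},{"delta_pos":[0,0,0.016],"dr":[0,0,0],"jaw":0.005},{"delta_pos":[0,0,0.018],"dr":[0,0,0],"jaw":0.005},{"delta_pos":[0,0,0.018],"dr":[0,0,0],"jaw":0.005}]'
python3 -m jog '[{"delta_pos":[0,0,0.001],"dr":[0,0,0],"jaw":0.005},{"delta_pos":[0,0,0.002],"dr":[0,0,0],"jaw":0.005},{"delta_pos":[0,0,0.002],"dr":[0,0,0],"jaw":0.005}]'
```

```text
clock: 15.0
tcp_pos: [634.6, 26.0, 73.6]
ee_rot: [0.709, 0.705, -0.0, -0.0]
ft_force: [0.1, -0.2, -6.0]
opening: 0.139
grip_force: 60.0
clock: 15.38
tcp_pos: [635.0, 26.1, 72.6]
ee_rot: [0.709, 0.706, 0.001, 0.0]
ft_force: [-2.7, 2.3, 5.1]
opening: 0.144
grip_force: 60.0
```

```bash
python3 -m jog '[{"delta_pos":[0,0,0],"dr":[0,0,0],"jaw":0.032},{"delta_pos":[0,0,0],"dr":[0,0,0],"jaw":0.032},{"delta_pos":[0,0,-0.03],"dr":[0,0,0],"jaw":0.032},{"delta_pos":[0,0,-0.08],"dr":[0,0,0],"jaw":0.032},{"delta_pos":[0.02,0.01,-0.12],"dr":[0,0,-5],"jaw":0.05}]'
python3 -m jog '[{"delta_pos":[0.048,0.018,0],"dr":[0,0,-9],"jaw":0.05},{"delta_pos":[0.088,0.042,0],"dr":[0,0,-18],"jaw":0.06},{"delta_pos":[0.104,0.049,0],"dr":[0,0,-27],"jaw":0.06},{"delta_pos":[0.104,0.049,0],"dr":[0,0,-36],"jaw":0.06}]'
python3 - <<'E'
from h import *
from scipy.spatial.transform import Rotation as R
for n in("top","side"):
    im,d=bot.get_image(n);P,m=cloud(n,d);print(n)
    cv2.imwrite(f"pics/{n}3.png",im[:,:,::-1])
    clusters(P,m,95,112,10,(540,680,0,120))
o=bot.get_obs();print(o['tcp_pos'],R.from_quat(o['ee_rot']).as_matrix().round(3))
E
```

```text
clock: 16.0
tcp_pos: [644.8, 45.1, 193.6]
ee_rot: [0.677, 0.736, 0.0, 0.0]
ft_force: [-0.3, 0.4, 0.3]
opening: 0.407
grip_force: 0.0
clock: 16.5
tcp_pos: [685.1, 155.1, 191.1]
ee_rot: [0.414, 0.91, 0.0, -0.0]
ft_force: [0.3, 0.2, 0.3]
opening: 0.642
grip_force: 0.0
top
side
39 px (306, 149) mid [635.2  32.3  99.8] mean [633.6  32.9 100.2] ext [14. 16. 10.]
41 px (330, 151) mid [588.6  23.4  99.4] mean [588.1  23.9  99.6] ext [14. 11.  9.]
39 px (291, 160) mid [648.3  73.5  99.6] mean [647.8  75.1  99.6] ext [12. 14.  8.]
41 px (316, 162) mid [603.1  65.3  99. ] mean [602.7  65.9  99.3] ext [14. 11.  8.]
39 px (340, 163) mid [557.2  55.7  99.2] mean [557.4  56.7  99.7] ext [14. 12.  8.]
39 px (300, 172) mid [618.4 106.8  99.9] mean [617.9 109.  100.3] ext [12. 15.  9.]
48 px (324, 174) mid [574.1  98.6 100.5] mean [573.6  99.9 100.7] ext [14. 15. 11.]
[684.92918716 153.86414449 191.34135606] [[-0.654  0.756 -0.   ]
 [ 0.756  0.654 -0.   ]
 [-0.    -0.    -1.   ]]
```

View pics/side3.png

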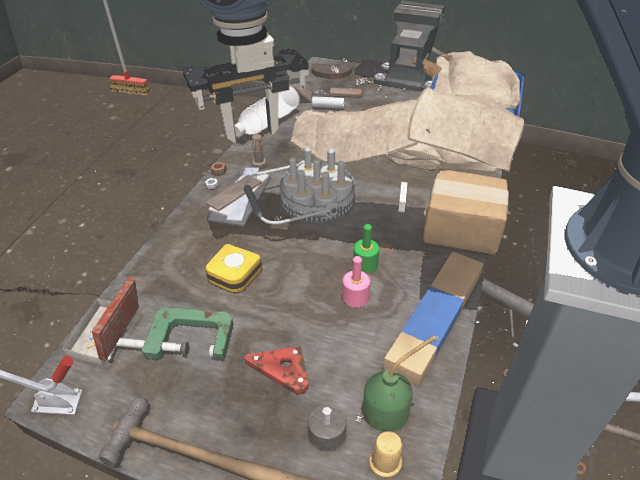

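View pics/top3.png

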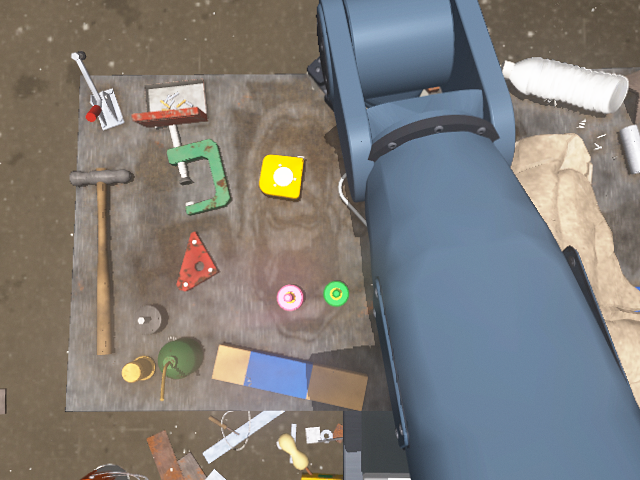

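The side view shows seven pins at equal height in the basket, and the look-alikes and other bench items have not moved. The arm hides the basket in the top view. Next I'll refine the grip position from the first depth image.

Run:
```python
from h import *
a=np.radians(41.1);er=np.array([np.cos(a),np.sin(a)]);et=np.array([-er[1],er[0]]);c=np.array([603.9,63.2])
for n in("top","side"):
    P,m=cloud(n,np.load(n+"0.npy"))
    u=(P[...,:2]-c)@er;v=(P[...,:2]-c)@et
    s=m&(P[...,2]>36)&(P[...,2]<60)&(u>110)&(u<150)&(abs(v)<90)
    print(n,s.sum(),'v ext',v[s].min(),v[s].max())
    for lo in range(-60,60,20):
        k=s&(v>=lo)&(v<lo+20)
        if k.sum(): print(lo,k.sum(),'u',u[k].min().round(1),u[k].max().round(1),'ztop',P[...,2][k].max().round(1), 'u@top',np.median(u[k&(P[...,2]>P[...,2][k].max()-2)]).round(1))
    k=m&(P[...,2]<36)&(abs(u-130)<70)&(abs(v)<15); print('under z',np.percentile(P[...,2][k],[50,90,99]))
```

```text
top 623 v ext -80.97489671165805 80.09993734744047
-60 46 u 121.6 136.0 ztop 53.3 u@top 129.8
-40 105 u 121.7 137.3 ztop 54.8 u@top 128.2
-20 103 u 121.7 137.0 ztop 54.6 u@top 128.0
0 104 u 121.6 137.2 ztop 53.2 u@top 128.7
20 107 u 121.9 137.9 ztop 54.5 u@top 128.7
40 55 u 121.9 135.3 ztop 52.0 u@top 129.0
under z [ 0.45021931 15.81431576 20.50143608]
side 352 v ext -78.48399170760058 80.67647689698269
-60 15 u 126.0 135.0 ztop 52.2 u@top 129.2
-40 47 u 121.5 136.9 ztop 54.9 u@top 128.9
-20 52 u 121.6 136.0 ztop 54.3 u@top 128.1
0 56 u 121.2 136.2 ztop 54.8 u@top 128.7
20 59 u 121.7 136.5 ztop 55.6 u@top 130.6
40 49 u 122.9 136.1 ztop 52.5 u@top 128.2
under z [ 1.89669272 17.74627216 28.23867796]
```

```bash
python3 -m jog '[{"delta_pos":[-0.016,0.008,0.03],"dr":[0,0,0],"jaw":0.05},{"delta_pos":[-0.016,0.008,0.07],"dr":[0,0,0],"jaw":0.05},{"delta_pos":[-0.016,0.008,0.11],"dr":[0,0,0],"jaw":0.05},{"delta_pos":[-0.016,0.008,0.11],"dr":[0,0,0],"jaw":0.05}]' 
python3 -c "
from bench import bot
bot.get_image('side');print(bot.get_obs()['tcp_pos'])"
```

```text
clock: 17.1
tcp_pos: [699.7, 146.1, 78.7]
ee_rot: [0.418, 0.908, -0.002, -0.002]
ft_force: [-0.1, 0.5, 0.2]
opening: 0.539
grip_force: 0.0
[701.11132284 146.35601846  81.38560906]
```

```bash
python3 -m jog '[{"delta_pos":[0,0.001,0.025],"dr":[0,0,0],"jaw":0.05},{"delta_pos":[0,0.001,0.049],"dr":[0,0,0],"jaw":0.05},{"delta_pos":[0,0.001,0.049],"dr":[0,0,0],"jaw":0.02},{"delta_pos":[0,0.001,0.049],"dr":[0,0,0],"jaw":0.01},{"delta_pos":[0,0.001,0.049],"dr":[0,0,0],"jaw":0.01}]' 25
python3 -m jog '[{"delta_pos":[0,0,0],"dr":[0,0,0],"jaw":0.01},{"delta_pos":[0,-0.001,-0.008],"dr":[0,0,0],"jaw":0.01},{"delta_pos":[0,-0.001,-0.016],"dr":[0,0,0],"jaw":0.01}]'
```

```text
clock: 17.77
tcp_pos: [702.8, 147.5, 33.9]
ee_rot: [0.417, 0.909, 0.0, 0.001]
ft_force: [-0.2, 0.2, -1.0]
opening: 0.265
grip_force: 0.0
clock: 18.15
tcp_pos: [702.3, 147.3, 49.3]
ee_rot: [0.417, 0.909, 0.001, 0.001]
ft_force: [4.0, 1.2, -3.6]
opening: 0.164
grip_force: 25.0
```

```bash
python3 -m jog '[{"delta_pos":[0,-0.0035,-0.018],"dr":[0,0,0],"jaw":0.01},{"delta_pos":[0,-0.0085,-0.033],"dr":[0,0,0],"jaw":0.01},{"delta_pos":[0,-0.0164,-0.049],"dr":[0,0,0],"jaw":0.01},{"delta_pos":[0,-0.0266,-0.064],"dr":[0,0,0],"jaw":0.01}]'
python3 -c "
from bench import bot
bot.get_image('side');o=bot.get_obs();print(o['tcp_pos'],o['ft_force'],o['opening']*93)"
```

```text
clock: 18.65
tcp_pos: [683.3, 130.6, 114.9]
ee_rot: [0.417, 0.909, 0.003, 0.003]
ft_force: [9.3, 5.5, 0.5]
opening: 0.164
grip_force: 25.0
[682.48485249 129.7441296  116.57613943] [4.14688419 5.01800348 5.7400207 ] 15.451291464905008
```

```bash
python3 -m jog '[{"delta_pos":[0,-0.012,-0.0135],"dr":[0,0,0],"jaw":0.01},{"delta_pos":[0,-0.026,-0.025],"dr":[0,0,0],"jaw":0.01},{"delta_pos":[0,-0.041,-0.035],"dr":[0,0,0],"jaw":0.01},{"delta_pos":[0,-0.058,-0.042],"dr":[0,0,0],"jaw":0.01},{"delta_pos":[0,-0.075,-0.047],"dr":[0,0,0],"jaw":0.01}]'
python3 -m jog '[{"delta_pos":[0,-0.0135,-0.002],"dr":[0,0,0],"jaw":0.01},{"delta_pos":[0,-0.026,-0.003],"dr":[0,0,0],"jaw":0.01},{"delta_pos":[0,-0.027,-0.003],"dr":[0,0,0],"jaw":0.01}]'
python3 - <<'E'
from h import *
im,d=bot.get_image('side');cv2.imwrite('pics/side4.png',im[:,:,::-1])
o=bot.get_obs();print(o['tcp_pos'],o['ft_force'],o['opening']*93)
E
```

```text
clock: 19.32
tcp_pos: [627.1, 81.4, 163.3]
ee_rot: [0.417, 0.909, 0.003, 0.004]
ft_force: [6.1, 2.9, 8.1]
opening: 0.164
grip_force: 25.0
clock: 19.7
tcp_pos: [605.2, 62.3, 164.6]
ee_rot: [0.417, 0.909, 0.001, 0.002]
ft_force: [4.0, 0.4, 9.6]
opening: 0.166
grip_force: 25.0
[605.27039732  62.33744105 164.6302609 ] [ 1.44865849 -1.6397806  11.75892764] 15.260481954976752
```

View pics/side4.png

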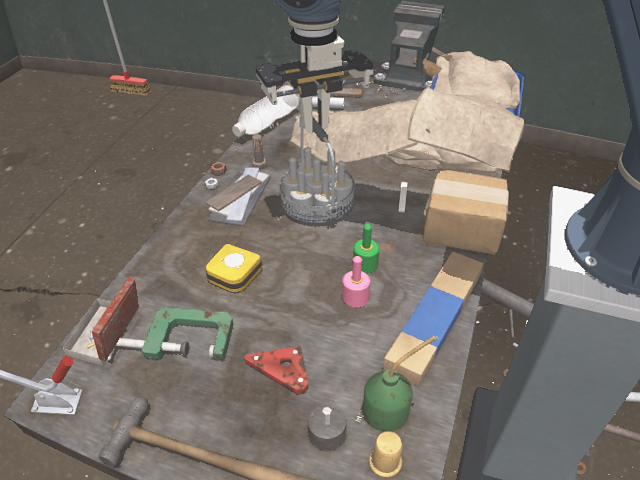

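The bail stands upright, its grip held in the fingertips at about (320,130). I'll release it and back straight up.

```bash
python3 -m jog '[{"delta_pos":[0,0,0],"dr":[0,0,0],"jaw":0.03},{"delta_pos":[0,0,0],"dr":[0,0,0],"jaw":0.05},{"delta_pos":[0,0,0],"dr":[0,0,0],"jaw":0.05},{"delta_pos":[0,0,-0.03],"dr":[0,0,0],"jaw":0.05},{"delta_pos":[0,0,-0.08],"dr":[0,0,0],"jaw":0.05}]'
python3 -m jog '[{"delta_pos":[-0.05,-0.02,-0.03],"dr":[0,0,0],"jaw":0.05},{"delta_pos":[-0.04,-0.07,-0.03],"dr":[0,0,0],"jaw":0.05},{"delta_pos":[-0.04,-0.12,-0.03],"dr":[0,0,0],"jaw":0.05},{"delta_pos":[-0.04,-0.17,-0.03],"dr":[0,0,0],"jaw":0.05},{"delta_pos":[-0.04,-0.22,-0.03],"dr":[0,0,0],"jaw":0.05}]'
python3 -m jog '[{"delta_pos":[0,0,0],"dr":[0,0,0],"jaw":0.05},{"delta_pos":[0,0,0],"dr":[0,0,0],"jaw":0.05}]'
python3 - <<'E'
from h import *
a=np.radians(41.1);er=np.array([np.cos(a),np.sin(a)])
im,d=bot.get_image('side');cv2.imwrite('pics/side5.png',im[:,:,::-1]);P,m=cloud('side',d)
clusters(P,m,95,112,10,(540,680,0,120))
s=m&(P[...,2]>150)&(P[...,2]<195)&(np.hypot(P[...,0]-604,P[...,1]-63)<90)
print('grip',P[s].mean(0),'radial',((P[s][:,:2]-[603.9,63.2])@er).mean(),P[s][:,2].max())
E
```

```text
clock: 20.38
tcp_pos: [603.0, 62.8, 241.9]
ee_rot: [0.417, 0.909, -0.001, -0.002]
ft_force: [-0.2, 0.0, 0.4]
opening: 0.533
grip_force: 0.0
clock: 21.0
tcp_pos: [461.9, -111.8, 272.5]
ee_rot: [0.417, 0.909, -0.0, -0.0]
ft_force: [0.4, -0.3, 0.3]
opening: 0.537
grip_force: 0.0
clock: 21.25
tcp_pos: [463.8, -110.9, 272.7]
ee_rot: [0.417, 0.909, 0.0, 0.0]
ft_force: [0.0, -0.8, 0.6]
opening: 0.544
grip_force: 0.0
23 px (301, 139) mid [657.5   3.9 103.5] mean [657.1   3.9 103.4] ext [ 7.  6. 16.]
38 px (307, 149) mid [634.7  30.1  99. ] mean [633.8  32.   99.7] ext [15. 15.  8.]
10 px (333, 151) mid [584.2  21.8  99.7] mean [583.9  21.7  99.7] ext [5. 5. 8.]
39 px (291, 160) mid [647.5  74.1  99.6] mean [647.7  75.4  99.8] ext [11. 13.  9.]
38 px (315, 161) mid [603.6  64.6 100.6] mean [602.9  65.9  99.7] ext [13. 14. 10.]
39 px (340, 163) mid [558.3  56.4  99.3] mean [557.2  56.9  99.8] ext [15. 14.  8.]
39 px (300, 172) mid [618.2 107.3 100.3] mean [617.8 109.  100.3] ext [12. 11. 10.]
52 px (324, 174) mid [574.   98.5 100. ] mean [573.7  99.8 100.1] ext [13. 14.  9.]
grip [594.81201275  76.60385148 174.27107328] radial 1.9629856620826003 182.23365961271043
```

View pics/side5.png

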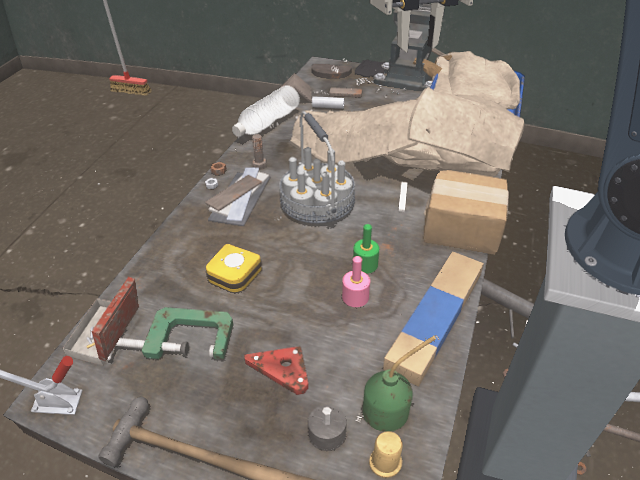

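The bail is upright at (315,125), with its grip within about 2 mm of the basket's centre. All seven pins stand at equal height in the basket, and the arm is clear.

```bash
python3 -c "
from bench import bot
print(bot.finish_job())"
```

```text
the job is handed in; nothing more can be done
None
```

The job is handed in at about 21 s on the robot's clock: all seven hinge halves stand in the basket, one in the middle and six in a ring, the bail is upright and released, and the other bench items were left alone; the hand-in returned no verdict.

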